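# Load the last vial and snap the cover onto the vial heater

## Robot

A 7-joint arm with a two-finger parallel gripper is mounted at the origin on a cart in front of the work surface, level with it; the furniture and walls round the work are solid. World frame = base frame: x ahead of the robot, y to its left, z up, the work surface at z = 0. Lengths are in m, angles in rad, forces in N, time in s.
With the tool pointing down it reaches from about 0.425 to 0.925 m from the base axis. Payload 6.8 kg.
Tool frame: the origin (TCP) lies at the very end of the fingers, on their centre line; the grasp point (between the pads) lies 19 mm behind it; z points along the fingers, y is the line along which they close (so a half turn about z gives the same grasp; the last joint's range is limited). The gripper opens to 85 mm and grips with 20 to 120 N. Pads are 22 mm wide; open, the fingers measure 114 mm over their backs; the gripper's body (76 mm by 85 mm) begins 54 mm behind the grasp point. The pads swing forward as they close: fully open they stand 13 mm farther back than shut.
Start: joints at [1, 0.477, 0.022, 1.555, -0.011, 1.109, -0.083], TCP at [0.301, -0.604, 0.199] pointing down, gripper open.
Joint ranges: [-2.96, 2.96], [-0.34, 2.1], [-1.41, 1.46], [0.24, 2.44], [-1.37, 4.51], [0.17, 1.92], [-2.96, 2.96]. Speed limits (rad/s): [2.39, 2.39, 3.14, 3.14, 3.14, 3.14, 3.14].

## Interface

Orientations are given as a unit quaternion [w, x, y, z].
In Python, from station import bot gives the robot as it stands. The module is installed in compiled form; this text tells all that it offers.
- The arm moves only by the shell command python3 -m jog 'ROWS' [OPENING] [FORCE]. ROWS is JSON, a list of rows, each a list of 4 numbers: the shift along the tool's x, y, z in cm, then the turn about the tool's z in rad. In form: [[x, y, z, spin], ...]. A call has 1 to 20 rows; each row is the pose to reach, as a shift and turn from the pose commanded when the call began, along the tool's axes at that moment; what a row does not reach only later rows make up. A row lasts 1/12 s, in which the tool goes at most 41.7 mm and 7.16 degrees, less where a joint would pass 70% of its speed; a pose out of reach is approached as far as the arm can. A call with a gripper value outside its range is refused whole. OPENING is the closure, from -1 (fully open) to 1 (shut), set as the call begins (- or left out, the last holds). The fingers move at their own pace and stop on an object; FORCE is the grip in N (left out, the last holds). Time passes only in rows, so rows that repeat a pose let the fingers close. It gives the time, the measured TCP pose, the force, the opening and the grip force at its end, in the units of the state.
- bot.get_obs(): the state, without advancing time (a new reading comes with each control period).
- bot.read_camera(name): name is "scene" or "top" or "wrist"; returns a dict with "pixels" (480x640x3 uint8, red, green, blue), "depth" (480x640 float32, m along the optical axis (not along the pixel's ray), 0 where there is no reading), "fovy" (degrees; the focal length in pixels is half the picture's height over the tangent of half this angle, whatever the lens; pixels are square), "cx", "cy" (the principal point, pixels), "pose" (4x4, takes a point from camera to world coordinates). Camera axes: x right, y down, z forward; pixel columns grow to the right and rows downward; lengths in m; the calibration is good to about 2 mm. The wrist camera is an equidistant fisheye: a pixel r from the principal point sees the ray r / f radians off the axis. A picture is of the moment at which its call begins.
- bot.hand_in(): hands the job in; it is judged then, once.
The state is a dict: "t": time; "q": joint angles; "joint_vel": joint speeds; "joint_torque": joint torques, N m; "eef_pos": TCP position; "tool_rot": TCP orientation; "contact_force": force on the tool from outside, world axes, zero at the start; "torque": the same for the moment, N m; "gripper_width": opening from 0.0 (shut) to 1.0 (fully open); "grasp_force": force on a finger pad.
Only numpy, scipy, OpenCV 4.12 (cv2) and the standard library are available. Lean on these libraries where they do the work, as an engineer would, in place of code of your own. Each camera call takes 0.05 s, during which the arm holds its last target. There are 200 camera calls.

## Task

Stand the loose blue-capped vial fully down in the empty well of the vial heater. Then take the clear cover by its blue rib, set it square over the vials and press it straight down, gently and no harder than it needs, just until both end clips have snapped under the rim and it sits flush. Leave the other vials in their wells and everything else on the bench where it is.

Things in the scene. Friction and masses are not known exactly. Their poses are not given: they have to be found in the camera images.
- heater: White bench heater for vials, fixed on the bench; grey sloping front panel with a display on its -x side. Origin at the underside of the housing (112 x 160 x 36 mm), under the centre of the aluminium block; y along the wells, z up. Levelling feet hold it 12 to 22 mm above the bench (varies). 4 wells in a row at x = 0, y = -37.5, -12.5, 12.5, 37.5 mm, 18.4 mm wide, floors at z = 46 mm.
- land (a point): Centre of the top of the block, 64 mm over the heater's origin: a raised land 38 (x) x 104 (y) mm with the wells in it and a 2 mm wide lead-in all round, which centres the cover.
- rim (a point): Centre of the block's rim at the height of its flat top, 55 mm over the heater's origin; the seated cover's origin comes here. The rim is 5 mm thick with a sharp underside, free for 12 mm below; its two ends slope outward from y = 55.5 mm (top) to 58.5 mm (underside), so that they spread the clips more and more on the way down.
- free_pad: Thin black rubber pad, 16 mm round, on the floor of the one empty well (which of the four differs); origin at its centre at the height of the well's floor. The vial is to stand on it.
- vial: Loose glass vial with a blue cap, 16 mm across, 38 mm tall, standing on the bench (z = 0); origin at the centre of its underside. Fully down in a well its top stands 20 mm above the land, so grip its upper 17 mm to keep the fingertips clear of the land. If it is not right down, the cover cannot close.
- cover: Clear hood, open below, about 0.12 kg, standing on the bench on its two blue end clips. Origin: centre of its lower wall edge (soft seal), y along its length, z up; 14 mm above the bench at the start. Inside 40.5 x 106 mm: 1.25 and 1 mm of play a side on the land. Flat top at z = 35 mm. Clips at y = +-63 mm, 24 mm wide, reach down to z = -14 mm. Goes on either way round, its y along the heater's.
- rib (a point): Top centre of the blue rib to hold the cover by: 14 mm wide (x), 46 mm long (y), from z = 35 to 59 mm of the cover. Pressing: the land is met 9 mm above the seat, the clips from 6 mm; the force rises to 16 to 22 N (more if askew) about 2.5 mm above the seat, drops at the snap, then the seat is firm. If one clip snaps first, press on. Over 40 N on the heater cracks the cover.
- clip_left (a joint): Spring-loaded clip arm at the cover's +y end: 0 rad at rest, about 0.10 rad when spread by the rim, back to 0 when it has snapped under it (or never met it).
- clip_right (a joint): The same at the cover's -y end.
- clip_left_hook (a point): Inner upper edge of the +y clip's hook, 6 mm below the cover's origin level, 55.7 mm from its middle; seated, it is 49 mm above the heater's origin, 1 mm under the rim's underside.
- clip_right_hook (a point): The same on the -y clip.
- loaded_0: A white-capped vial already standing in one of the heater's wells (16 mm across, 38 mm tall, origin at its underside); leave it there.
- loaded_1: A white-capped vial already standing in one of the heater's wells (16 mm across, 38 mm tall, origin at its underside); leave it there.
- loaded_2: A white-capped vial already standing in one of the heater's wells (16 mm across, 38 mm tall, origin at its underside); leave it there.
- beaker_a: Glass beaker, 71 mm across, 85 mm tall; a bystander, leave it where it is. Origin at the centre of its underside.
- beaker_b: Small glass beaker, 53 mm across, 62 mm tall; a bystander, leave it where it is. Origin at the centre of its underside.
- wash_bottle: White wash bottle with a blue cap, 68 x 98 x 169 mm; a bystander, leave it where it is. Origin at the centre of its underside.
- tip_box: Blue pipette tip box, 84 x 120 x 74 mm; a bystander, leave it where it is. Origin at the centre of its underside.
- pipette: Pipette lying down, 219 mm long; a bystander, leave it where it is. Origin at the centre of its underside.
- screwdriver: Yellow screwdriver lying down, 172 mm long; a bystander, leave it where it is. Origin at the centre of its underside.
- pen_2: Pen lying down, 145 mm long; a bystander, leave it where it is. Origin at the centre of its underside.

How it is judged:
By the outcome, as a careful person would: the job done as asked, in the order asked, and still so for the second after the job is handed in, with the robot touching nothing.
It also fails if it takes over 72 s, if anything falls off the work surface, if the arm or the gripper's body presses on something with over 40 N, if the wrist force passes 120 N, or if a joint passes its speed limit or range.

## Working session

There is one attempt and no reset: what is moved stays moved. The work goes in short steps, Python scripts to look and compute and a shell command to move; the robot and the scene stay as the last step left them, time stands still between calls to the robot, and variables do not carry over. Pictures are saved under pics/ and viewed, at most 10 in all, crops included, and the job is handed in when it is done.

```bash
mkdir -p pics
cat > h.py <<'E'
import numpy as np, cv2
from station import bot
def cloud(c):
    d=c["depth"];h,w=d.shape;f=h/2/np.tan(np.radians(c["fovy"]/2))
    u,v=np.meshgrid(np.arange(w),np.arange(h))
    p=np.stack([(u-c["cx"])/f*d,(v-c["cy"])/f*d,d],-1)
    return p@c["pose"][:3,:3].T+c["pose"][:3,3]
def save(c,n): cv2.imwrite(n,c["pixels"][...,::-1])
E
python3 - <<'E'
from h import *
for n in("top","scene"):
    c=bot.read_camera(n);save(c,f"pics/{n}0.png");np.savez(f"{n}0.npz",**c);print(n,c["fovy"],c["cx"],c["cy"],c["pose"].round(3).tolist())
o=bot.get_obs();print(o)
E
```

```text
top 52.99270693529907 326.4820521104257 246.32661465538274 [[-0.028, -0.983, 0.181, 0.357], [-0.999, 0.032, 0.021, -0.047], [-0.026, -0.18, -0.983, 1.132], [0.0, 0.0, 0.0, 1.0]]
scene 55.576363811239425 323.95210921043406 239.42868639163487 [[-0.708, -0.325, 0.626, -0.109], [-0.705, 0.35, -0.616, 0.619], [-0.019, -0.878, -0.477, 0.574], [0.0, 0.0, 0.0, 1.0]]
{'t': 0.1, 'q': array([ 0.99990049,  0.47774501,  0.02236525,  1.55635241, -0.01153342,
        1.10932146, -0.08308028]), 'joint_vel': array([-1.49778562e-03,  1.08928823e-05,  5.05938105e-04, -3.13601798e-03,
        4.30659803e-04, -1.66149073e-03,  1.00481781e-03]), 'joint_torque': array([ 4.81059120e-03, -5.97754204e+01,  1.61386695e+00, -2.81951898e+01,
        1.29581141e-02,  4.93295913e-03,  1.45432057e-05]), 'eef_pos': array([ 0.30107   , -0.60346842,  0.19810501]), 'tool_rot': array([-8.12764716e-04,  9.73345852e-01,  2.29340645e-01, -2.45527792e-04]), 'contact_force': array([ 1.35602516, -0.26626209, -0.33861031]), 'torque': array([ 0.02726624, -0.01696593, -0.0166499 ]), 'grasp_force': 0.0, 'gripper_width': 1.0027680989287062}
```

View pics/top0.png

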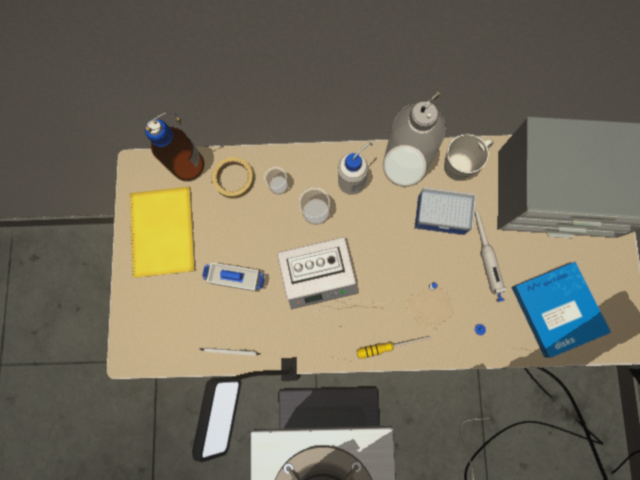

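View pics/scene0.png

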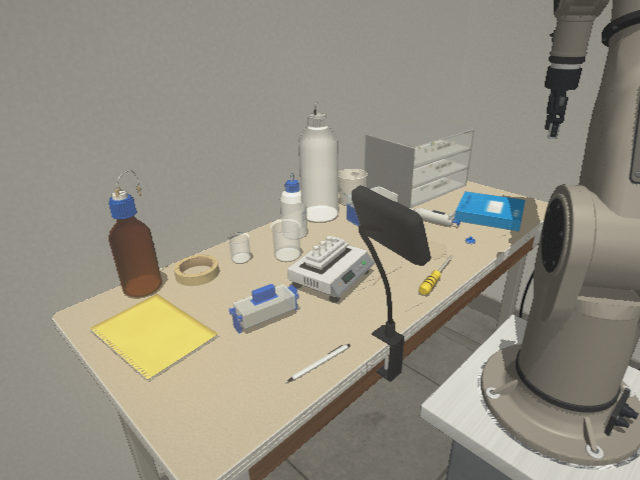

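The top view shows the heater at (318,271) with its dark empty well at (332,260) and the cover at (234,276). The vial is probably the item at (433,286); another blue item lies at (480,329). A phone on a gooseneck is near (215,420). I'll measure these next.

Run:
```python
from h import *
c=dict(np.load("top0.npz"));P=cloud(c);im=c["pixels"]
def crop(u0,v0,u1,v1,k): return cv2.resize(im[v0:v1,u0:u1],None,fx=k,fy=k,interpolation=cv2.INTER_CUBIC)
a=crop(190,230,360,310,4.5);a=cv2.resize(a,(765,360));b=cv2.resize(crop(420,270,500,340,1),(270,236),interpolation=cv2.INTER_CUBIC)
z=np.zeros((600,765,3),np.uint8);z[:360]=a;z[362:598,:270]=b;cv2.imwrite("pics/crop.png",z[...,::-1])
for u,v in[(433,286),(480,329),(332,260),(319,262),(308,265),(297,268),(232,275),(208,272),(260,280),(318,285)]:print(u,v,P[v,u].round(4))
hsv=cv2.cvtColor(im,cv2.COLOR_RGB2HSV);m=((hsv[...,0]>100)&(hsv[...,0]<130)&(hsv[...,1]>120)).astype(np.uint8)
n,l,s,ct=cv2.connectedComponentsWithStats(m)
for i in range(1,n):
  if s[i,4]>5:
    q=P[l==i];print(s[i],ct[i].round(1),np.median(q,0).round(4),q.max(0).round(4),q.min(0).round(4))
# phone
d=P[(P[...,2]>0.05)&(P[...,0]<0.5)&(P[...,0]>0.15)&(P[...,1]>0.05)];print("phone",d.min(0),d.max(0))
```

```text
433 286 [ 0.4601 -0.263   0.0335]
480 329 [ 0.3573 -0.0466  1.1315]
332 260 [ 0.5229 -0.0357  0.0606]
319 262 [ 0.5139 -0.0077  0.0964]
308 265 [0.508  0.0164 0.0969]
297 268 [0.5021 0.0404 0.0975]
232 275 [0.4948 0.1882 0.0696]
208 272 [0.5085 0.2524 0.0319]
260 280 [0.4849 0.1299 0.0426]
318 285 [ 0.4684 -0.0025  0.0527]
[145 120  28  27 351] [161.1 135.6] [0.7673 0.3038 0.2111] [0.802  0.3367 1.1315] [ 0.3573 -0.0466  0.1815]
[346 154  15  17 190] [352.7 162.2] [ 0.7184 -0.0861  0.1503] [ 0.7384 -0.0728  0.1597] [ 0.7047 -0.1032  0.1325]
[424 226  14   4  22] [430.6 227.4] [ 0.5975 -0.2687  0.0276] [ 0.6006 -0.2519  0.0368] [ 0.5947 -0.2838  0.0189]
[449 229  16   4  33] [456.4 230.8] [ 0.5875 -0.325   0.0282] [ 0.5901 -0.3096  0.0418] [ 0.5835 -0.3455  0.0171]
[ 513  262   97   95 3746] [559.8 309.1] [ 0.4069 -0.539   0.0309] [ 0.5047 -0.0466  1.1315] [ 0.2975 -0.645   0.0046]
[203 267   5   9  29] [205.3 271.1] [0.5097 0.2558 0.0427] [0.5187 0.2596 0.0493] [0.5002 0.2519 0.0363]
[221 270  22  12 168] [231.2 275.6] [0.4937 0.19   0.0706] [0.5099 0.2177 0.0765] [0.4832 0.1695 0.0463]
[256 276   7  12  38] [260.2 281.6] [0.4822 0.1295 0.0426] [0.4943 0.1394 0.0486] [0.4692 0.1244 0.0103]
[433 283   4   5  14] [434.2 284.9] [ 0.4619 -0.2645  0.0368] [ 0.4666 -0.0466  1.1315] [ 0.3573 -0.2695  0.0335]
[498 294   5   7  17] [499.8 297.9] [ 0.4294 -0.4154  0.0184] [ 0.4387 -0.412   0.0237] [ 0.4245 -0.4198  0.0145]
[564 321   9   7  11] [567.5 323.5] [ 0.3687 -0.5551  0.0305] [ 0.3728 -0.5481  0.033 ] [ 0.36   -0.5668  0.0286]
[475 325  10  10  78] [479.9 329.2] [ 0.3609 -0.3679  0.0059] [ 0.3704 -0.0466  1.1315] [ 0.3498 -0.3793  0.0011]
phone [0.16085723 0.05003627 0.05000403] [0.4999378  0.24452737 0.3354548 ]
```

View pics/crop.png

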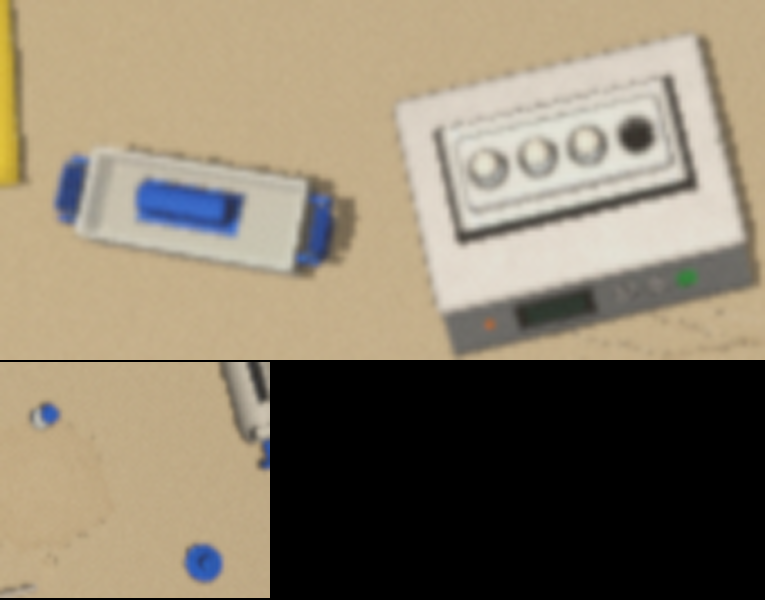

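Vial cap is near (0.462,-0.264). The four wells lie on a line yawed about 15°, with the empty one at the -y end. The disc at (480,329) is just a low cap. Moving over the vial, tool y along the heater's x.

```bash
cat >> h.py <<'E'
def fcloud(c):
    d=c["depth"];h,w=d.shape;f=h/2/np.tan(np.radians(c["fovy"]/2))
    u,v=np.meshgrid(np.arange(w),np.arange(h));x=u-c["cx"];y=v-c["cy"];r=np.hypot(x,y);t=np.tan(np.minimum(r/f,1.5))/np.maximum(r,1e-9)
    p=np.stack([x*t*d,y*t*d,d],-1)
    return p@c["pose"][:3,:3].T+c["pose"][:3,3]
def tool():
    from scipy.spatial.transform import Rotation as R
    o=bot.get_obs();q=o["tool_rot"];r=R.from_quat([q[1],q[2],q[3],q[0]]).as_matrix();return o["eef_pos"],r
def goto(p,yawdeg):
    e,r=tool();d=r.T@(np.array(p)-e)*100;y=np.degrees(np.arctan2(r[1,0],r[0,0]))
    print("eef",e.round(4),"yaw",y.round(2),"row",d.round(2),"spin",np.radians(-((yawdeg-y+180)%360-180)).round(4))
E
python3 -m jog '[[29.5,-23.2,4.8,-1.37],[29.5,-23.2,4.8,-1.37],[29.5,-23.2,4.8,-1.37],[29.5,-23.2,4.8,-1.37],[29.5,-23.2,4.8,-1.37],[29.5,-23.2,4.8,-1.37],[29.5,-23.2,4.8,-1.37],[29.5,-23.2,4.8,-1.37],[29.5,-23.2,4.8,-1.37],[29.5,-23.2,4.8,-1.37],[29.5,-23.2,4.8,-1.37],[29.5,-23.2,4.8,-1.37],[29.5,-23.2,4.8,-1.37],[29.5,-23.2,4.8,-1.37],[29.5,-23.2,4.8,-1.37],[29.5,-23.2,4.8,-1.37]]' -1
python3 - <<'E'
from h import *
c=bot.read_camera("wrist");save(c,"pics/w1.png");np.savez("w1.npz",**c);e,r=tool();print(e,r.round(4));print(c["fovy"],c["cx"],c["cy"]);print(c["pose"].round(4))
E
```

```text
t: 1.43
eef_pos: [0.4615, -0.2653, 0.151]
tool_rot: [0.0, 0.61, 0.793, -0.0]
contact_force: [0.1, -0.1, -0.9]
gripper_width: 0.996
grasp_force: 0.0
[ 0.46157314 -0.26513317  0.15099928] [[-2.570e-01  9.664e-01 -0.000e+00]
 [ 9.664e-01  2.570e-01 -1.000e-04]
 [-1.000e-04 -0.000e+00 -1.000e+00]]
65.70646984690485 318.4360136709073 238.59162936676785
[[ 0.9665  0.2475  0.0673  0.444 ]
 [ 0.2565 -0.9317 -0.2573 -0.2007]
 [-0.001   0.266  -0.964   0.3272]
 [ 0.      0.      0.      1.    ]]
```

View pics/w1.png

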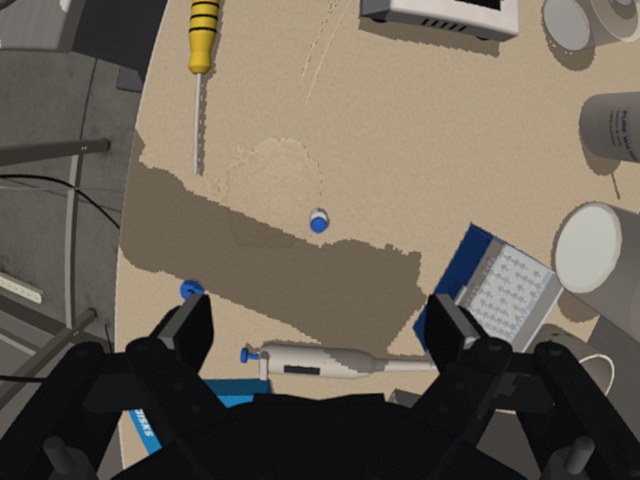

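The wrist view shows the vial with its blue cap at (319,222), centred between the fingertips near (210,297) and (430,297). I'll measure it in 3D.

Run:
```python
from h import *
c=dict(np.load("w1.npz"));P=fcloud(c);hsv=cv2.cvtColor(c["pixels"],cv2.COLOR_RGB2HSV)
m=(hsv[...,0]>100)&(hsv[...,0]<130)&(hsv[...,1]>120)
s=np.zeros_like(m);s[205:240,300:340]=1
q=P[m&s];print(len(q),q.min(0),q.max(0))
t=q[q[:,2]>np.percentile(q[:,2],80)-.003];print("top",len(t),((t.min(0)+t.max(0))/2).round(4),t.mean(0).round(4),np.ptp(t,0))
print("bench",np.median(P[200:240,350:400].reshape(-1,3),0))
a=P[205:240,300:340].reshape(-1,3);a=a[a[:,2]>.006];print("all",a.min(0),a.max(0),((a.min(0)+a.max(0))/2))
goto([*((t.min(0)+t.max(0))/2)[:2],.022],105)
# fingers tip depth points
e,r=tool()
for u,v in[(208,300),(210,310),(432,300),(428,310)]:print(u,v,(r.T@(P[v,u]-e)).round(4))
```

```text
167 [ 0.44395799 -0.27228062  0.03753934] [ 0.46677354 -0.20067057  0.32723714]
top 167 [ 0.4554 -0.2365  0.1824] [ 0.4606 -0.2652  0.0443] [0.02281554 0.07161004 0.28969779]
bench [ 0.51113342 -0.25730219  0.00114933]
all [ 0.44395799 -0.27351098  0.00644777] [ 0.46913877 -0.20067057  0.32723714] [ 0.45654838 -0.23709077  0.16684245]
eef [ 0.4616 -0.2651  0.151 ] yaw 104.89 row [ 2.93  0.14 12.9 ] spin -0.0018
208 300 [ 0.0071 -0.0434 -0.0492]
210 310 [ 0.0023 -0.0434 -0.0483]
432 300 [ 0.0092  0.0419 -0.0538]
428 310 [ 0.0023  0.0426 -0.0484]
```

Run:
```python
from h import *
c=dict(np.load("w1.npz"));P=fcloud(c)
ok=(c["depth"]>0)
s=np.zeros_like(ok);s[200:245,295:345]=1
a=P[ok&s];a=a[(a[:,2]>.01)];print(len(a))
t=a[a[:,2]>.036];e,r=tool();L=(t-e)@r
print("world",t.mean(0).round(4),"tool",L.mean(0).round(4),((L.min(0)+L.max(0))/2).round(4),np.ptp(L,axis=0).round(4))
L=(a-e)@r;print("all y mid",((L.min(0)+L.max(0))/2).round(4),np.ptp(L,axis=0).round(4))
```

```text
375
world [ 0.461  -0.2666  0.039 ] tool [-0.0013 -0.001   0.112 ] [-0.0017 -0.0011  0.1123] [0.0134 0.0128 0.0048]
all y mid [-0.0011 -0.0008  0.1254] [0.0147 0.0164 0.031 ]
```

```bash
python3 -m jog '[[-0.15,-0.05,4,0],[-0.15,-0.05,8,0],[-0.15,-0.05,11,0],[-0.15,-0.05,12.9,0],[-0.15,-0.05,12.9,0],[-0.15,-0.05,12.9,0]]'; python3 -m jog '[[0,0,0,0],[0,0,0,0],[0,0,0,0],[0,0,0,0],[0,0,0,0],[0,0,0,0],[0,0,0,0],[0,0,0,0],[0,0,0,0],[0,0,0,0],[0,0,0,0],[0,0,0,0]]' 1 30; python3 -c "
from h import *
print(bot.get_obs()['eef_pos'],bot.get_obs()['contact_force'])"
```

```text
t: 1.98
eef_pos: [0.4612, -0.2661, 0.0216]
tool_rot: [-0.001, 0.609, 0.793, -0.0]
contact_force: [0.8, -0.1, 0.3]
gripper_width: 1.0
grasp_force: 0.0
t: 2.98
eef_pos: [0.4617, -0.2663, 0.022]
tool_rot: [-0.0, 0.609, 0.793, 0.0]
contact_force: [0.6, 1.0, 0.0]
gripper_width: -0.0
grasp_force: 0.0
[ 0.46165975 -0.26626807  0.02196846] [0.60043833 0.99196158 0.03628701]
```

Run:
```python
from h import *
c=bot.read_camera("wrist");np.savez("w2.npz",**c)
c2=bot.read_camera("top");
a=c["pixels"];b=cv2.resize(c2["pixels"][240:340,380:500],None,fx=3,fy=3)
z=np.zeros((600,640,3),np.uint8);z[:300]=a[150:450];z[300:,:360]=b;cv2.imwrite("pics/w2.png",z[...,::-1])
```

```text
(no output)
```

View pics/w2.png

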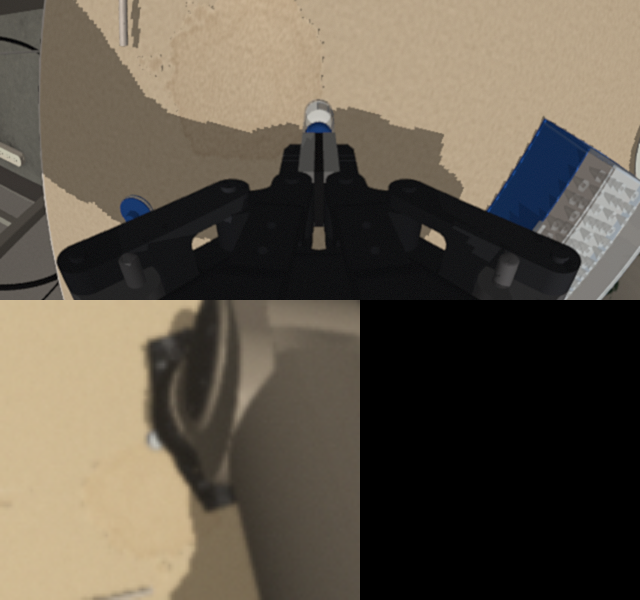

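The fingers shut behind the vial, which still stands upright just ahead of them at about (319,270). I'll measure the offset between pads and vial.

Run:
```python
from h import *
c=dict(np.load("w2.npz"));P=fcloud(c);e,r=tool();L=(P-e)@r
for v in range(240,330,4):
    print(v,[(L[v,u]*1000).round(1).tolist() if c["depth"][v,u]>0 else None for u in(312,325)],c["pixels"][v,312])
print((c["pose"][:3,3]-e)@r, r.T@c["pose"][:3,:3])
```

```text
240 [[12.0, -4.1, 19.9], [11.9, 3.0, 20.1]] [185 164 135]
244 [[9.3, -4.2, 21.1], [9.6, 3.0, 20.4]] [184 163 136]
248 [[6.9, -4.2, 21.6], [6.8, 3.1, 21.8]] [186 164 136]
252 [[6.6, -4.1, 15.0], [6.1, 3.0, 16.8]] [147 138 127]
256 [[6.4, -4.0, 8.7], [6.1, 2.9, 9.8]] [159 156 151]
260 [[6.4, -3.8, 2.3], [6.3, 2.7, 2.6]] [164 162 155]
264 [[6.7, -3.7, -4.9], [6.1, 2.7, -3.1]] [195 193 186]
268 [[6.1, -3.7, -8.7], [5.9, 2.6, -8.4]] [199 196 190]
272 [[4.8, -3.6, -10.9], [4.3, 2.6, -9.6]] [175 174 170]
276 [[4.8, -3.5, -16.1], [4.2, 2.5, -14.4]] [17 43 85]
280 [[3.7, -3.5, -18.4], [3.3, 2.4, -17.4]] [ 20  53 107]
284 [[10.5, -3.1, -39.6], [10.1, 2.1, -38.5]] [84 82 79]
288 [[10.5, -3.0, -43.6], [10.6, 2.0, -43.9]] [74 73 71]
292 [[10.5, -3.0, -47.5], [10.1, 2.0, -46.5]] [72 70 70]
296 [[10.4, -2.9, -51.0], [10.7, 1.9, -51.7]] [72 71 69]
300 [[10.7, -2.8, -55.1], [10.4, 1.8, -54.5]] [73 72 70]
304 [[10.4, -2.8, -57.9], [10.0, 1.8, -57.0]] [73 71 69]
308 [[10.9, -2.7, -62.1], [10.8, 1.7, -61.8]] [73 72 71]
312 [[10.6, -2.7, -64.6], [10.5, 1.7, -64.3]] [71 70 68]
316 [[10.9, -2.6, -68.1], [11.3, 1.6, -68.8]] [71 70 68]
320 [[10.7, -2.6, -70.5], [10.8, 1.6, -70.7]] [72 71 68]
324 [[9.3, -2.6, -70.5], [9.7, 1.6, -71.2]] [104 101  99]
328 [[8.0, -2.6, -70.9], [8.2, 1.6, -71.2]] [83 82 79]
[ 0.06688284 -0.00043183 -0.17625641] [[ 8.09809957e-05 -9.64008849e-01 -2.65870142e-01]
 [ 9.99999602e-01  3.14321704e-04 -8.35099189e-04]
 [ 8.88611764e-04 -2.65869969e-01  9.64008491e-01]]
```

The reported TCP is about 37 mm beyond the real fingertips: the shut tips are at tool z ≈ -37 mm, and the vial still stands untouched below them. I'll open, go 34 mm lower and close, checking force on the way.

```bash
python3 -m jog '[[0,0,0,0],[0,0,0,0],[0,0,0,0],[0,0,0,0],[0,0,0,0],[0,0,0,0],[0,0,0,0],[0,0,0,0]]' -1 && python3 -m jog '[[-0.1,0,1,0],[-0.1,0,2,0],[-0.1,0,3,0],[-0.1,0,3.4,0],[-0.1,0,3.4,0],[-0.1,0,3.4,0]]' && python3 -m jog '[[0,0,0,0],[0,0,0,0],[0,0,0,0],[0,0,0,0],[0,0,0,0],[0,0,0,0],[0,0,0,0],[0,0,0,0],[0,0,0,0],[0,0,0,0]]' 1 30
```

```text
t: 3.75
eef_pos: [0.4617, -0.2663, 0.022]
tool_rot: [0.0, 0.609, 0.793, -0.0]
contact_force: [0.4, 0.7, 0.3]
gripper_width: 1.003
grasp_force: 0.0
t: 4.25
eef_pos: [0.4616, -0.2669, -0.0126]
tool_rot: [-0.001, 0.609, 0.793, -0.0]
contact_force: [-0.8, 0.2, -0.3]
gripper_width: 0.999
grasp_force: 0.0
t: 5.08
eef_pos: [0.4621, -0.2674, -0.0117]
tool_rot: [0.0, 0.609, 0.793, -0.0]
contact_force: [-0.7, 0.1, 4.4]
gripper_width: 0.17
grasp_force: 29.4
```

```bash
python3 -m jog '[[0,0,-1,0],[0,0,-4,0],[0,0,-8,0],[0,0,-12,0],[0,0,-15,0],[4,2.3,-15,0],[8,4.6,-15,0],[11.5,6.6,-15,0],[14.5,8.4,-15,0],[17,9.8,-15,0],[18.5,10.6,-15,0],[19.5,11.2,-15,0],[19.5,11.2,-15,0],[19.5,11.2,-15,0],[19.5,11.2,-15,0],[19.5,11.2,-15,0]]'
python3 - <<'E'
from h import *
c=bot.read_camera("wrist");save(c,"pics/w3.png");np.savez("w3.npz",**c);np.savez("t3.npz",e=tool()[0],r=tool()[1])
E
```

```text
t: 6.42
eef_pos: [0.5192, -0.052, 0.1379]
tool_rot: [0.0, 0.61, 0.793, -0.0]
contact_force: [-0.2, 0.1, 0.1]
gripper_width: 0.17
grasp_force: 29.3
```

View pics/w3.png

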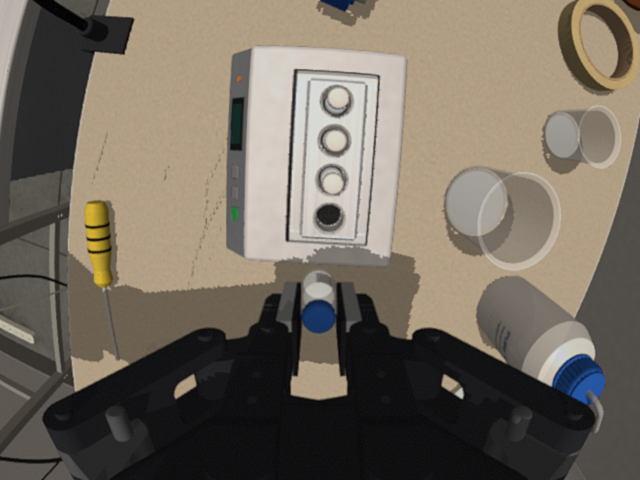

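The vial hangs upright between the pads at (318,300). The heater's wells run up the image, with the empty well at (328,216). I'll measure vial and well in the same picture.

```bash
cat >> h.py <<'E'
def look(c,e,r,wz=None):
    P=fcloud(c);ok=c["depth"]>0;L=(P-e)@r
    # land: block-top height
    roi=ok&(np.abs(P[...,0]-.51)<.1)&(np.abs(P[...,1]-.005)<.1)
    z=P[...,2];hh,ed=np.histogram(z[roi],bins=np.arange(.03,.13,.001));
    print("z hist",[(round(ed[i],3),int(hh[i])) for i in np.argsort(hh)[::-1][:8]])
    return P,L,ok,roi
E
python3 - <<'E'
from h import *
c=dict(np.load("w3.npz"));t=np.load("t3.npz");e,r=t["e"],t["r"]
P,L,ok,roi=look(c,e,r)
S=np.zeros_like(ok);S[80:235,295:375]=1
z=P[...,2]
capm=(ok&S&(z>.089)).astype(np.uint8);n,l,s,ct=cv2.connectedComponentsWithStats(capm)
caps=[]
for i in range(1,n):
    if s[i,4]>60:
        q=P[l==i];zt=np.percentile(q[:,2],70);q=q[np.abs(q[:,2]-zt)<.002]
        (cc,rad)=cv2.minEnclosingCircle((q[:,:2]*1000).astype(np.float32));caps.append(np.r_[cc,zt*1000]);print("cap",np.round(cc,1),round(rad,1),zt.round(4),ct[i].round(0))
# held vial
V=ok&(L[...,2]>-.06)&(L[...,2]<-.01)&(np.abs(L[...,1])<.012)&(np.abs(L[...,0])<.03)
V[:, :300]=0;V[:,336:]=0;V[:265]=0
q=L[V]*1000
for a in range(-60,-10,5):
    w=q[(q[:,2]>=a)&(q[:,2]<a+5)]
    if len(w)>10: print(a,len(w),"x",w[:,0].min().round(1),w[:,0].max().round(1),"y",np.percentile(w[:,1],[1,99]).round(1))
print("v extents",q.min(0),q.max(0))
E
```

```text
z hist [(np.float64(0.052), 8175), (np.float64(0.051), 6605), (np.float64(0.08), 2726), (np.float64(0.079), 2384), (np.float64(0.053), 2361), (np.float64(0.071), 1814), (np.float64(0.07), 1472), (np.float64(0.05), 1227)]
cap [506.   38.3] 6.7 0.1002 [337.  99.]
cap [511.2  13.6] 6.7 0.1002 [335. 140.]
cap [515.8 -10.4] 6.7 0.1001 [332. 182.]
-55 691 x -11.4 6.9 y [-7.8  5. ]
-50 283 x -7.1 10.0 y [-7.8  5.7]
-45 394 x -11.5 10.4 y [-7.8  6. ]
-40 174 x -4.0 10.6 y [-8.   6.1]
-35 164 x 3.7 9.0 y [-7.5  6.3]
-30 135 x 3.2 8.7 y [-7.8  6.5]
-25 124 x 2.3 8.5 y [-8.   6.6]
-20 118 x 2.5 8.5 y [-8.2  6.4]
-15 23 x 3.4 8.5 y [-7.8  6. ]
v extents [-11.50972556  -8.27499838 -52.80318098] [ 10.60463984   6.805238   -13.16424962]
```

Run:
```python
from h import *
c=dict(np.load("w3.npz"));t=np.load("t3.npz");e,r=t["e"],t["r"]
P=fcloud(c);ok=c["depth"]>0;z=P[...,2]
S=np.zeros_like(ok);S[50:262,225:410]=1
for lo,hi,nm in((.0775,.083,"land"),(.0685,.083,"rim"),(.048,.0555,"housing")):
    m=(ok&S&(z>lo)&(z<hi)).astype(np.uint8);n,l,s,ct=cv2.connectedComponentsWithStats(m);i=1+np.argmax(s[1:,4])
    q=P[l==i][:,:2]*1000;print(nm,cv2.minAreaRect(q.astype(np.float32)))
# well hole: plane projection of dark pixels onto z=.080
g=cv2.cvtColor(c["pixels"],cv2.COLOR_RGB2GRAY);print(g[216,310:350]);print(g[196:236,328])
f=240/np.tan(np.radians(c["fovy"]/2))
def proj(u,v,h):
    x,y=u-c["cx"],v-c["cy"];rr=np.hypot(x,y);th=rr/f;d=c["pose"][:3,:3]@np.array([x/rr*np.sin(th),y/rr*np.sin(th),np.cos(th)]);o=c["pose"][:3,3];return o+d*(h-o[2])/d[2]
m=(g<90).astype(np.uint8);m[:200]=0;m[232:]=0;m[:,:312]=0;m[:,346:]=0
cs=max(cv2.findContours(m,0,2)[0],key=cv2.contourArea)[:,0]
w=np.array([proj(u,v,.08)[:2]*1000 for u,v in cs]);print("well",cv2.minEnclosingCircle(w.astype(np.float32)),w.min(0),w.max(0))
np.save("x.npy",w)
```

```text
land ((513.505126953125, 1.565093994140625), (38.35775375366211, 103.41857147216797), 11.507928848266602)
rim ((513.477783203125, 1.7475929260253906), (52.63627624511719, 116.045166015625), 11.696466445922852)
housing ((507.3001708984375, 0.5692901611328125), (113.2880859375, 159.6427459716797), 11.638360977172852)
[208 207 192 166 141 121  92  47  27  35  38  37  33  33  36  37  37  36
  38  38  37  34  34  35  33  32  33  35  39  67 103 115  97 117 145 174
 201 206 203 202]
[188 205 209 209 209 206 183 147  97  48  32  37  35  34  33  38  36  38
  35  36  38  33  32  34  33  34  31  30  67 114 121 102  94  91  91 120
 156 176 184 200]
well ((520.3466796875, -34.28553771972656), 8.582006454467773) [512.34778935 -42.78049259] [527.14521407 -25.71937004]
```

Run:
```python
from h import *
goto([.5217,-.0354,.080],101.6)
```

```text
eef [ 0.5192 -0.0518  0.1379] yaw 104.85 row [1.52 0.66 5.79] spin 0.0567
```

```bash
python3 -m jog '[[0.8,0.35,0,0.057],[1.52,0.66,0,0.057],[1.52,0.66,0,0.057],[1.52,0.66,2,0.057],[1.52,0.66,4,0.057],[1.52,0.66,5.3,0.057],[1.52,0.66,5.8,0.057],[1.52,0.66,5.8,0.057],[1.52,0.66,5.8,0.057],[1.52,0.66,5.8,0.057]]'
python3 - <<'E'
from h import *
c=bot.read_camera("wrist");np.savez("w4.npz",**c);e,r=tool();np.savez("t4.npz",e=e,r=r)
z=cv2.resize(c["pixels"][130:350,230:410],None,fx=2.7,fy=2.7,interpolation=cv2.INTER_CUBIC);cv2.imwrite("pics/w4.png",z[...,::-1])
P=fcloud(c);ok=c["depth"]>0;zz=P[...,2];L=(P-e)@r*1000
S=np.zeros_like(ok);S[:300,220:420]=1
m=(ok&S&(zz>.0775)&(zz<.083)).astype(np.uint8);n,l,s,ct=cv2.connectedComponentsWithStats(m);i=1+np.argmax(s[1:,4]);print("land",cv2.minAreaRect((P[l==i][:,:2]*1000).astype(np.float32)))
m=(ok&S&(zz>.095)&(zz<.105)).astype(np.uint8);n,l,s,ct=cv2.connectedComponentsWithStats(m)
for i in range(1,n):
    if s[i,4]>60:print("cap",cv2.minEnclosingCircle((P[l==i][:,:2]*1000).astype(np.float32)),ct[i].round())
V=ok&(L[...,2]>-36)&(L[...,2]<-8)&(np.abs(L[...,1])<12)&(np.abs(L[...,0])<20);q=L[V]
for a in range(-36,-8,4):
    w=q[(q[:,2]>=a)&(q[:,2]<a+4)]
    if len(w)>10: print(a,len(w),"x",w[:,0].max().round(1),"y",np.percentile(w[:,1],[1,99]).round(1))
print(e)
E
```

```text
t: 7.3
eef_pos: [0.5228, -0.0335, 0.0809]
tool_rot: [0.001, 0.631, 0.776, 0.0]
contact_force: [0.2, 0.1, 0.1]
gripper_width: 0.17
grasp_force: 29.3
land ((513.2435913085938, 3.2275543212890625), (38.21818542480469, 100.4559326171875), 11.539152145385742)
cap ((506.103515625, 38.684505462646484), 6.741982936859131) [316. 122.]
cap ((511.1071472167969, 13.960636138916016), 6.629788875579834) [316. 180.]
cap ((516.0245971679688, -10.439312934875488), 6.801372528076172) [315. 236.]
cap ((521.4949951171875, -30.684444427490234), 7.404972076416016) [318. 274.]
-36 115 x 8.8 y [-7.4  6.3]
-32 132 x 8.8 y [-7.4  6.5]
-28 108 x 8.9 y [-7.8  6.6]
-24 96 x 19.7 y [-7.9  6.8]
-20 150 x 20.0 y [-8.1  6.1]
-16 56 x 8.7 y [-7.5  6.4]
[ 0.52288116 -0.03357786  0.0810073 ]
```

View pics/w4.png

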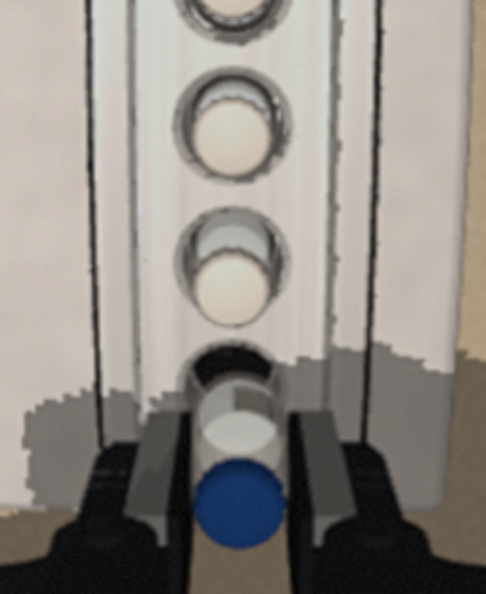

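The vial's base is just above the well mouth, a little right of the row and too far along it. I'll correct by (-1.9, -1.4) mm.

```bash
python3 -m jog '[[-0.1,-0.07,0,0],[-0.19,-0.14,0,0],[-0.19,-0.14,0,0],[-0.19,-0.14,0,0]]'
python3 - <<'E'
from h import *
c=bot.read_camera("wrist");e,r=tool()
P=fcloud(c);ok=c["depth"]>0;L=(P-e)@r*1000;zz=P[...,2]
S=np.zeros_like(ok);S[:300,220:420]=1
m=(ok&S&(zz>.095)&(zz<.105)).astype(np.uint8);n,l,s,ct=cv2.connectedComponentsWithStats(m)
for i in range(1,n):
    if s[i,4]>60:
        w=L[l==i];print("cap tool xy",np.round(cv2.minEnclosingCircle(w[:,:2].astype(np.float32))[0],2),ct[i].round())
V=ok&(L[...,2]>-36)&(L[...,2]<-14)&(np.abs(L[...,1])<12)&(L[...,0]<12)&(L[...,0]>-5);q=L[V];print("vial front",np.percentile(q[:,0],[90,98]),"y",np.percentile(q[:,1],[.5,99.5]));print(e)
E
```

```text
t: 7.68
eef_pos: [0.5211, -0.0358, 0.0803]
tool_rot: [0.0, 0.631, 0.776, 0.0]
contact_force: [-0.1, 0.8, -0.1]
gripper_width: 0.172
grasp_force: 29.3
cap tool xy [75.55  0.36] [321. 118.]
cap tool xy [50.75  0.37] [320. 176.]
cap tool xy [25.86  0.11] [320. 232.]
cap tool xy [ 2.66 -0.61] [318. 275.]
vial front [8.21275332 8.54298403] y [-7.9666747   6.72683853]
[ 0.52110186 -0.03575102  0.08015649]
```

```bash
python3 -m jog '[[0.03,0.06,0.2,0],[0.03,0.06,0.5,0],[0.03,0.06,0.8,0],[0.03,0.06,1.1,0],[0.03,0.06,1.4,0],[0.03,0.06,1.6,0],[0.03,0.06,1.6,0]]'
```

```text
t: 8.32
eef_pos: [0.5212, -0.0352, 0.0634]
tool_rot: [-0.0, 0.631, 0.776, -0.0]
contact_force: [0.4, -0.4, 0.1]
gripper_width: 0.166
grasp_force: 29.3
```

```bash
python3 -m jog '[[0,0,0.3,0],[0,0,0.6,0],[0,0,0.9,0],[0,0,1.1,0],[0,0,1.1,0]]'; python3 -m jog '[[0,0,0.08,0],[0,0,0.16,0],[0,0,0.24,0],[0,0,0.24,0]]'
```

```text
t: 8.73
eef_pos: [0.5212, -0.0352, 0.0525]
tool_rot: [-0.0, 0.631, 0.776, -0.0]
contact_force: [0.0, 0.3, -0.1]
gripper_width: 0.168
grasp_force: 29.3
t: 9.07
eef_pos: [0.5215, -0.0352, 0.0505]
tool_rot: [-0.0, 0.631, 0.776, -0.0]
contact_force: [1.0, 0.1, 0.3]
gripper_width: 0.168
grasp_force: 29.3
```

```bash
python3 -m jog '[[0,0,0.05,0],[0,0,0.1,0],[0,0,0.1,0]]'; python3 -m jog '[[0,0,0.05,0],[0,0,0.1,0],[0,0,0.1,0]]';python3 -m jog '[[0,0,0.05,0],[0,0,0.08,0],[0,0,0.08,0]]'
```

```text
t: 9.32
eef_pos: [0.5216, -0.0352, 0.0495]
tool_rot: [-0.0, 0.631, 0.776, -0.0]
contact_force: [-0.3, -1.1, -0.6]
gripper_width: 0.17
grasp_force: 29.3
t: 9.57
eef_pos: [0.5217, -0.0353, 0.0491]
tool_rot: [0.0, 0.631, 0.776, -0.0]
contact_force: [-2.7, 0.2, 5.5]
gripper_width: 0.169
grasp_force: 29.8
t: 9.82
eef_pos: [0.5219, -0.0353, 0.049]
tool_rot: [0.0, 0.631, 0.776, -0.0]
contact_force: [-4.0, 0.0, 12.9]
gripper_width: 0.17
grasp_force: 30.5
```

The vial has bottomed with a firm 13 N. Releasing, lifting and checking the cap height.

```bash
python3 -m jog '[[0,0,-0.1,0],[0,0,-0.1,0],[0,0,-0.1,0],[0,0,-0.1,0],[0,0,-0.1,0],[0,0,-0.1,0]]' 0.3; python3 -m jog '[[0,0,-1,0],[0,0,-3,0],[0,0,-6,0],[-3,0,-8,0],[-5,0,-9,0],[-5,0,-9,0],[-5,0,-9,0]]' -1
python3 - <<'E'
from h import *
c=bot.read_camera("wrist");e,r=tool();np.savez("w5.npz",**c);save(c,"pics/w5.png")
P=fcloud(c);ok=c["depth"]>0;zz=P[...,2]
S=np.zeros_like(ok);S[:300,200:440]=1
m=(ok&S&(zz>.092)&(zz<.11)).astype(np.uint8);n,l,s,ct=cv2.connectedComponentsWithStats(m)
for i in range(1,n):
    if s[i,4]>60:
        q=P[l==i]*1000;print("cap",np.round(cv2.minEnclosingCircle(q[:,:2].astype(np.float32)),2).tolist() if 0 else cv2.minEnclosingCircle(q[:,:2].astype(np.float32)),np.percentile(q[:,2],[50,90]),c["pixels"][l==i].mean(0).round())
m=(ok&S&(zz>.0775)&(zz<.083)).astype(np.uint8);n,l,s,ct=cv2.connectedComponentsWithStats(m);i=1+np.argmax(s[1:,4]);print("land",cv2.minAreaRect((P[l==i][:,:2]*1000).astype(np.float32)))
m=(ok&S&(zz>.0685)&(zz<.083)).astype(np.uint8);n,l,s,ct=cv2.connectedComponentsWithStats(m);i=1+np.argmax(s[1:,4]);print("rim",cv2.minAreaRect((P[l==i][:,:2]*1000).astype(np.float32)))
print(e)
# goto over cover: top-view rib (0.4937,0.190) yaw 77.7
goto([.4945,.19,.17],77.7)
E
```

```text
t: 10.32
eef_pos: [0.5215, -0.0352, 0.0486]
tool_rot: [-0.0, 0.631, 0.776, -0.0]
contact_force: [0.6, 0.1, 0.9]
gripper_width: 0.347
grasp_force: 0.0
t: 10.9
eef_pos: [0.5323, -0.0855, 0.14]
tool_rot: [0.001, 0.632, 0.775, 0.0]
contact_force: [0.7, 0.9, 0.1]
gripper_width: 1.0
grasp_force: 0.0
cap ((506.3982849121094, 37.7153205871582), 7.329422473907471) [ 99.77443695 100.95406787] [171. 165. 155.]
cap ((510.955810546875, 12.890751838684082), 7.093119144439697) [ 99.85028877 100.92949252] [179. 173. 161.]
cap ((515.70166015625, -10.738114356994629), 7.37088680267334) [ 99.96488696 100.94830944] [180. 174. 161.]
cap ((520.9738159179688, -34.590675354003906), 7.4349775314331055) [ 99.88620934 100.88813724] [ 49.  84. 143.]
land ((513.647216796875, 1.690185546875), (38.154693603515625, 103.353271484375), 11.504142761230469)
rim ((513.5977172851562, 1.6043472290039062), (52.58489227294922, 116.1348648071289), 11.467020988464355)
[ 0.53160663 -0.08408305  0.13916614]
eef [ 0.5316 -0.0841  0.1392] yaw 101.7 row [27.59  1.93 -3.08] spin 0.4189
```

The blue vial's top is level with the others (100 mm), so it is fully down. Before reaching for the cover I'll check where the phone is relative to the arm's path.

Run:
```python
from h import *
c=dict(np.load("top0.npz"));P=cloud(c);ok=c["depth"]>0
S=np.zeros_like(ok);S[355:465,185:300]=1
d=P[ok&S&(P[...,2]>.05)]
for a in np.arange(.05,.4,.05):
    w=d[(d[:,2]>=a)&(d[:,2]<a+.05)]
    if len(w)>5:print(a.round(2),w.min(0).round(3),w.max(0).round(3))
c=dict(np.load("scene0.npz"));P=cloud(c);ok=c["depth"]>0
S=np.zeros_like(ok);S[180:385,350:432]=1
d=P[ok&S&(P[...,2]>.03)&(P[...,0]<.42)]
for a in np.arange(.0,.4,.05):
    w=d[(d[:,2]>=a)&(d[:,2]<a+.05)]
    if len(w)>5:print("sc",a.round(2),w.min(0).round(3),w.max(0).round(3))
```

```text
0.05 [0.277 0.067 0.051] [0.288 0.074 0.098]
0.1 [0.281 0.073 0.103] [0.292 0.091 0.15 ]
0.15 [0.284 0.087 0.151] [0.294 0.113 0.2  ]
0.2 [0.284 0.11  0.201] [0.295 0.146 0.247]
0.25 [0.161 0.13  0.252] [0.292 0.172 0.3  ]
0.3 [0.163 0.145 0.3  ] [0.293 0.196 0.335]
sc 0.0 [0.271 0.063 0.03 ] [0.289 0.081 0.05 ]
sc 0.05 [0.276 0.072 0.051] [0.287 0.082 0.1  ]
sc 0.1 [0.279 0.075 0.101] [0.29  0.096 0.15 ]
sc 0.15 [0.283 0.09  0.15 ] [0.294 0.121 0.2  ]
sc 0.2 [0.281 0.114 0.2  ] [0.292 0.154 0.25 ]
sc 0.25 [0.16 0.15 0.25] [0.287 0.19  0.3  ]
sc 0.3 [0.162 0.158 0.3  ] [0.292 0.198 0.335]
```

Phone occupies x 0.16–0.295, y 0.13–0.20, up to z 0.335, well below the arm and behind the cover. Moving over the cover.

```bash
python3 -m jog '[[2,0.2,-3,0.1],[6,0.5,-3.1,0.2],[10,0.8,-3.1,0.3],[14,1.1,-3.1,0.42],[18,1.4,-3.1,0.42],[22,1.7,-3.1,0.42],[25,1.9,-3.1,0.42],[27.6,1.9,-3.1,0.42],[27.6,1.9,-3.1,0.42],[27.6,1.9,-3.1,0.42],[27.6,1.9,-3.1,0.42],[27.6,1.9,-3.1,0.42]]'
python3 - <<'E'
from h import *
c=bot.read_camera("wrist");e,r=tool();np.savez("w6.npz",**c);save(c,"pics/w6.png");np.savez("t6.npz",e=e,r=r);print(e,np.degrees(np.arctan2(r[1,0],r[0,0])))
P=fcloud(c);ok=c["depth"]>0;zz=P[...,2]
hsv=cv2.cvtColor(c["pixels"],cv2.COLOR_RGB2HSV);b=(hsv[...,0]>100)&(hsv[...,0]<130)&(hsv[...,1]>120)
roi=ok&(np.hypot(P[...,0]-.4945,P[...,1]-.19)<.09)
for lo,hi,nm,mm in((.066,.08,"ribtop",b),(.043,.055,"top",~b),(.005,.04,"clips",b)):
    q=P[roi&mm&(zz>lo)&(zz<hi)]*1000
    if len(q)>20:print(nm,len(q),cv2.minAreaRect(q[:,:2].astype(np.float32)),np.percentile(q[:,2],[10,50,90]).round(1))
E
```

```text
t: 11.95
eef_pos: [0.4939, 0.1887, 0.1693]
tool_rot: [0.0, 0.779, 0.627, -0.001]
contact_force: [0.0, -0.7, 0.2]
gripper_width: 1.001
grasp_force: 0.0
[0.49417046 0.18854809 0.16944268] 77.5778789715563
ribtop 1106 ((495.6483459472656, 192.96047973632812), (44.585025787353516, 15.290441513061523), 78.71806335449219) [72.3 74.  74.9]
top 5939 ((495.32318115234375, 191.78053283691406), (138.57826232910156, 46.44264602661133), 78.51119995117188) [49.4 50.3 51.2]
clips 133 ((500.26751708984375, 190.98521423339844), (124.0191650390625, 22.332870483398438), 83.47509765625) [ 8.6  9.5 37.5]
```

View pics/w6.png

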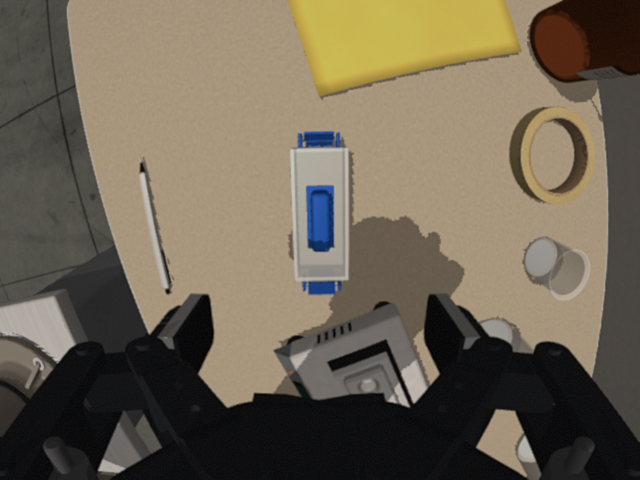

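The cover shows squarely at (320,213), its rib at (320,218). Rib top is at z≈0.073 m and its length yawed 78.6°.

Run:
```python
from h import *
goto([.4963,.1927,.0155],78.6)
```

```text
eef [0.4942 0.1885 0.1694] yaw 77.58 row [ 0.47  0.13 15.39] spin -0.0178
```

```bash
python3 -m jog '[[0.47,0.13,3,-0.018],[0.47,0.13,7,-0.018],[0.47,0.13,10,-0.018],[0.47,0.13,11,-0.018],[0.47,0.13,11,-0.018],[0.47,0.13,11,-0.018]]'
python3 - <<'E'
from h import *
goto([.4963,.1927,.0155],78.6)
c=bot.read_camera("wrist");e,r=tool();P=fcloud(c);ok=c["depth"]>0;zz=P[...,2];L=(P-e)@r*1000
hsv=cv2.cvtColor(c["pixels"],cv2.COLOR_RGB2HSV);b=(hsv[...,0]>100)&(hsv[...,0]<130)&(hsv[...,1]>120)
q=L[ok&b&(zz>.069)&(zz<.08)&(np.hypot(P[...,0]-.4945,P[...,1]-.19)<.09)];print(len(q),cv2.minAreaRect(q[:,:2].astype(np.float32)))
E
```

```text
t: 12.5
eef_pos: [0.497, 0.1939, 0.0604]
tool_rot: [-0.0, 0.773, 0.634, 0.0]
contact_force: [0.1, 0.4, -0.1]
gripper_width: 1.002
grasp_force: 0.0
eef [0.497  0.1939 0.0604] yaw 78.66 row [-0.13 -0.04  4.49] spin 0.0011
2519 ((-2.3675785064697266, -1.5668644905090332), (14.508925437927246, 45.48250198364258), 89.45409393310547)
```

```bash
python3 -m jog '[[-0.19,-0.09,1,-0.01],[-0.19,-0.09,2.5,-0.01],[-0.19,-0.09,3.8,-0.01],[-0.19,-0.09,4.4,-0.01],[-0.19,-0.09,4.4,-0.01],[-0.19,-0.09,4.4,-0.01]]' && python3 -m jog '[[0,0,0,0],[0,0,0,0],[0,0,0,0],[0,0,0,0],[0,0,0,0],[0,0,0,0],[0,0,0,0],[0,0,0,0],[0,0,0,0],[0,0,0,0],[0,0,0,0],[0,0,0,0]]' 1 90
```

```text
t: 13.05
eef_pos: [0.4956, 0.1927, 0.0164]
tool_rot: [0.0, 0.77, 0.638, 0.0]
contact_force: [-0.0, 0.1, -0.5]
gripper_width: 1.002
grasp_force: 0.0
t: 14.05
eef_pos: [0.4963, 0.1935, 0.0175]
tool_rot: [0.0, 0.77, 0.638, 0.001]
contact_force: [-2.0, -0.5, 13.6]
gripper_width: 0.146
grasp_force: 87.8
```

Rib gripped. Lifting slowly and carrying it above the heater.

```bash
python3 -m jog '[[0,0,-0.2,0],[0,0,-1,0],[0,0,-3,0],[0,0,-6,0],[0,0,-10,0],[0,0,-13,0],[0,0,-15,0],[0,0,-15,0],[0,0,-15,0]]'; python3 -m jog '[[-1,0.3,0,-0.05],[-3,0.9,0,-0.1],[-6,1.7,0,-0.17],[-9,2.6,0,-0.25],[-12,3.5,0,-0.33],[-15,4.3,0,-0.39],[-17,4.9,0,-0.39],[-18,5.2,0,-0.39],[-18.5,5.3,0,-0.39],[-18.5,5.3,0,-0.39],[-18.5,5.3,0,-0.39],[-18.5,5.3,0,-0.39]]'
python3 - <<'E'
from h import *
c=bot.read_camera("wrist");e,r=tool();np.savez("w7.npz",**c);save(c,"pics/w7.png");np.savez("t7.npz",e=e,r=r);print(e,np.degrees(np.arctan2(r[1,0],r[0,0])))
E
```

```text
t: 14.8
eef_pos: [0.4956, 0.1925, 0.1668]
tool_rot: [0.001, 0.77, 0.638, 0.001]
contact_force: [-0.5, -1.1, -2.6]
gripper_width: 0.144
grasp_force: 88.1
t: 15.8
eef_pos: [0.5127, 0.003, 0.1657]
tool_rot: [-0.0, 0.631, 0.776, 0.0]
contact_force: [-0.3, 0.4, -1.3]
gripper_width: 0.143
grasp_force: 88.0
[0.51274694 0.00282462 0.1657792 ] 101.78573752575804
```

View pics/w7.png

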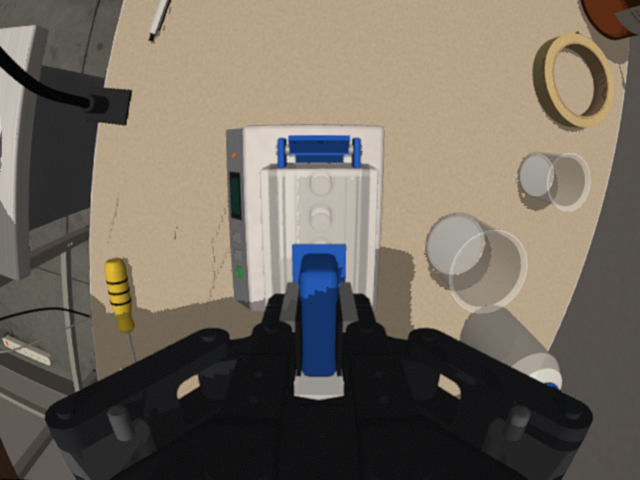

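The cover hangs level and square from the rib at (320,300), with the heater underneath. I'll measure the cover in the tool frame in the same way as the land.

Run:
```python
from h import *
def ext(c,e,r,zlo,zhi,rows=None):
    P=fcloud(c);ok=c["depth"]>0;L=(P-e)@r*1000
    hsv=cv2.cvtColor(c["pixels"],cv2.COLOR_RGB2HSV);b=(hsv[...,0]>100)&(hsv[...,0]<130)&(hsv[...,1]>120)
    return L,ok,b
# w6: standing cover; frame = tool at that time
c=dict(np.load("w6.npz"));t=np.load("t6.npz");L,ok,b=ext(c,t["e"],t["r"],0,0)
from math import *
a=radians(78.6-77.58);  # cover yaw minus tool yaw
R=np.array([[cos(a),-sin(a)],[sin(a),cos(a)]])
zt=(0.16944-.049)*1000
m=ok&~b&(abs(L[...,2]-zt)<2.5)&(abs(L[...,0])<90)&(abs(L[...,1])<40)
q=L[m][:,:2]@R.T
print("standing top x",np.percentile(q[:,0],[.3,99.7]),"y",np.percentile(q[:,1],[.5,99.5]))
m=ok&b&(abs(L[...,2]-zt+24)<2.5)&(abs(L[...,0])<40)&(abs(L[...,1])<30);q=L[m][:,:2]@R.T
print("rib x",np.percentile(q[:,0],[.5,99.5]),"y",np.percentile(q[:,1],[.5,99.5]))
c=dict(np.load("w7.npz"));t=np.load("t7.npz");L,ok,b=ext(c,t["e"],t["r"],0,0)
S=ok.copy();S[:155]=0;S[320:]=0;S[:,:255]=0;S[:,385:]=0
print("z hist",np.histogram(L[S&~b][:,2],bins=np.arange(-60,10,2)))
for zl in(-33,-31,-29,-27):
  m=S&~b&(L[...,2]>zl-1.5)&(L[...,2]<zl+1.5);q=L[m]
  if len(q)<50: continue
  print(zl,len(q),"xmax",np.percentile(q[:,0],[98,99.7]))
  for x in range(20,75,10):
    w=q[(q[:,0]>x)&(q[:,0]<x+10),1]
    if len(w)>10:print("  x",x,w.min().round(1),w.max().round(1))
```

```text
standing top x [-51.8044648  70.8139924] y [-22.24454566  23.57706722]
rib x [-17.34938149  26.22981324] y [-6.49362114  7.57617463]
z hist (array([ 178,  164,  144,  173,  122,  152,  125,  118,  101,   81,   49,
         18,  135, 9331, 2143,   91,    3,   90,   35,    5,   77,   31,
          5,   42,   42,    0,    5,   71,    5,   25,   41,    6,    0,
         13]), array([-60, -58, -56, -54, -52, -50, -48, -46, -44, -42, -40, -38, -36,
       -34, -32, -30, -28, -26, -24, -22, -20, -18, -16, -14, -12, -10,
        -8,  -6,  -4,  -2,   0,   2,   4,   6,   8]))
-33 11058 xmax [54.54820259 55.2573448 ]
  x 20 -23.5 22.6
  x 30 -23.5 22.5
  x 40 -23.6 22.6
  x 50 -23.5 22.7
-31 5381 xmax [55.21114414 55.50902247]
  x 20 -23.6 22.6
  x 30 -23.5 22.6
  x 40 -23.7 22.7
  x 50 -23.7 22.7
-29 120 xmax [55.57382929 55.60441938]
  x 50 -23.7 22.6
```

```bash
python3 -m jog '[[-0.09,0.11,0,0.005],[-0.09,0.11,2,0.005],[-0.09,0.11,4,0.005],[-0.09,0.11,5.5,0.005],[-0.09,0.11,6.2,0.005],[-0.09,0.11,6.2,0.005],[-0.09,0.11,6.2,0.005],[-0.09,0.11,6.2,0.005]]'
python3 - <<'E'
from h import *
goto([.5140,.00215,.090],101.5)
c=bot.read_camera("wrist");e,r=tool();np.savez("w8.npz",**c);save(c,"pics/w8.png")
P=fcloud(c);ok=c["depth"]>0;zz=P[...,2];L=(P-e)@r*1000
m=ok&(zz>.0475)&(zz<.056);m[:, :200]=0;m[:,440:]=0
q=L[m][:,:2]
q=q[(q[:,0]>20)&(q[:,0]<95)]
print("housing +y edge x",np.percentile(q[:,0],[95,99.5]))
for x in range(20,85,10):
    w=q[(q[:,0]>x)&(q[:,0]<x+10),1];print(x,w.min().round(1),w.max().round(1))
E
```

```text
t: 16.52
eef_pos: [0.515, 0.0006, 0.1048]
tool_rot: [0.001, 0.634, 0.774, 0.001]
contact_force: [0.2, -0.5, -1.6]
gripper_width: 0.145
grasp_force: 88.0
eef [0.515  0.0006 0.1048] yaw 101.36 row [ 0.17 -0.07  1.48] spin -0.0025
housing +y edge x [79.62584807 81.14565753]
20 -64.7 48.1
30 -64.4 48.7
40 -64.1 48.6
50 -64.3 48.3
60 -64.6 48.8
70 -64.3 48.0
80 -60.9 46.3
```

```bash
python3 -m jog '[[0.07,-0.04,0,0],[0.14,-0.08,0.5,0],[0.14,-0.08,1,0],[0.14,-0.08,1.5,0],[0.14,-0.08,1.5,0],[0.14,-0.08,1.5,0]]'
python3 - <<'E'
from h import *
goto([.5140,.00215,.0825],101.5)
c=bot.read_camera("wrist");e,r=tool()
P=fcloud(c);ok=c["depth"]>0;zz=P[...,2];L=(P-e)@r*1000
m=ok&(zz>.0475)&(zz<.056);m[:, :200]=0;m[:,440:]=0
q=L[m][:,:2];w=q[(q[:,0]>20)&(q[:,0]<75),1];print("y edges",np.percentile(w,[.5,99.5]),"x edge",np.percentile(q[(q[:,0]<95)&(abs(q[:,1])<45),0],[95,99.5]))
S=ok.copy();S[:155]=0;S[320:]=0;S[:,:255]=0;S[:,385:]=0
q=L[S&(abs(L[...,2]+32)<3)];print("cover",q[:,1].min(),q[:,1].max(),np.percentile(q[:,0],99.7))
E
```

```text
t: 17.07
eef_pos: [0.5126, 0.0014, 0.0882]
tool_rot: [-0.0, 0.634, 0.774, -0.0]
contact_force: [-0.3, -0.5, -1.9]
gripper_width: 0.147
grasp_force: 88.0
eef [0.5126 0.0014 0.0882] yaw 101.34 row [0.04 0.15 0.57] spin -0.0027
y edges [-61.55946947  49.91151378] x edge [77.99017429 80.0063113 ]
cover -23.93267567499748 22.62111497796946 55.320359151733086
```

```bash
python3 -m jog '[[0.02,0.11,0,-0.002],[0.02,0.11,0.2,-0.002],[0.02,0.11,0.4,-0.002],[0.02,0.11,0.4,-0.002]]'; python3 -m jog '[[0,0,0.1,0],[0,0,0.2,0],[0,0,0.2,0]]'
```

```text
t: 17.45
eef_pos: [0.5139, 0.0018, 0.0845]
tool_rot: [-0.0, 0.633, 0.774, -0.0]
contact_force: [-0.6, 0.5, -1.9]
gripper_width: 0.143
grasp_force: 88.0
t: 17.7
eef_pos: [0.514, 0.0018, 0.0826]
tool_rot: [-0.0, 0.633, 0.774, -0.0]
contact_force: [0.2, -0.1, -1.8]
gripper_width: 0.139
grasp_force: 88.0
```

```bash
for i in 1 2; do :; done; python3 -m jog '[[0,0,0.1,0],[0,0,0.1,0]]' | grep -E "eef|cont"; python3 -m jog '[[0,0,0.1,0],[0,0,0.1,0]]'| grep -E "eef|cont"; python3 -m jog '[[0,0,0.1,0],[0,0,0.1,0]]'| grep -E "eef|cont"
```

```text
eef_pos: [0.5141, 0.0019, 0.0817]
contact_force: [-1.1, -1.0, -1.8]
eef_pos: [0.5141, 0.0019, 0.0807]
contact_force: [0.2, 0.5, -1.2]
eef_pos: [0.5142, 0.0023, 0.0798]
contact_force: [0.3, 1.8, -1.3]
```

```bash
python3 -m jog '[[0,0,0.1,0],[0,0,0.1,0]]' | grep -E "eef|cont"; python3 -m jog '[[0,0,0.1,0],[0,0,0.1,0]]'| grep -E "eef|cont"
```

```text
eef_pos: [0.5146, 0.0022, 0.0793]
contact_force: [-1.2, 1.6, 3.3]
eef_pos: [0.5149, 0.0022, 0.0787]
contact_force: [-0.4, 1.6, 7.5]
```

```bash
python3 -m jog '[[0,0,0.05,0],[0,0,0.05,0]]'| grep -E "eef|cont|width"
```

```text
eef_pos: [0.5151, 0.0022, 0.0785]
contact_force: [-1.7, 0.3, 10.0]
gripper_width: 0.139
```

```bash
cat > lk.py <<'E'
from h import *
c=bot.read_camera("wrist");e,r=tool();save(c,"pics/lk%d.png"%int(bot.get_obs()["t"]*100))
P=fcloud(c);ok=c["depth"]>0;L=(P-e)@r*1000;zz=P[...,2]*1000
S=ok.copy();S[:155]=0;S[320:]=0;S[:,:255]=0;S[:,385:]=0
hsv=cv2.cvtColor(c["pixels"],cv2.COLOR_RGB2HSV);b=(hsv[...,0]>100)&(hsv[...,0]<130)&(hsv[...,1]>120)
m=S&~b&(abs(L[...,2]+32)<6)&(abs(L[...,1])<24)&(L[...,0]>16)&(L[...,0]<54)
X=np.c_[L[m][:,:2],np.ones(m.sum())];k=np.linalg.lstsq(X,zz[m],rcond=None)[0];print("cover top z",k[2].round(2),"slope",k[:2].round(4))
print("y",L[m][:,1].min().round(1),L[m][:,1].max().round(1))
h=ok&(zz>47)&(zz<56);h[:,:200]=0;h[:,440:]=0;X=np.c_[L[h][:,:2],np.ones(h.sum())];k=np.linalg.lstsq(X,zz[h],rcond=None)[0];print("housing z",k[2].round(2),"slope",k[:2].round(4))
print(e)
E
python3 lk.py
```

```text
cover top z 111.26 slope [0.0014 0.0052]
y -23.7 22.9
housing z 52.02 slope [-0.0005 -0.0003]
[0.51511338 0.00219687 0.07850325]
```

Cover is 5.3 mm above its seat, level, with the clips now being spread. Pressing on in small steps.

```bash
python3 -m jog '[[0,0,0.05,0],[0,0,0.05,0]]'| grep -E "eef|cont|width";python3 -m jog '[[0,0,0.05,0],[0,0,0.05,0]]'| grep -E "eef|cont|width"
```

```text
eef_pos: [0.5152, 0.0022, 0.0782]
contact_force: [-2.3, 0.6, 11.5]
gripper_width: 0.141
eef_pos: [0.5152, 0.0022, 0.0779]
contact_force: [-3.8, 0.2, 12.4]
gripper_width: 0.147
```

```bash
python3 -m jog '[[0,0,0.05,0],[0,0,0.05,0]]'| grep -E "eef|cont|width"
```

```text
eef_pos: [0.5152, 0.0022, 0.0775]
contact_force: [-3.4, 0.8, 14.4]
gripper_width: 0.145
```

```bash
python3 -m jog '[[0,0,0.05,0],[0,0,0.05,0]]'| grep -E "eef|cont|width"; python3 lk.py
```

```text
eef_pos: [0.5152, 0.0021, 0.0771]
contact_force: [-3.9, -0.2, 15.9]
gripper_width: 0.143
cover top z 109.84 slope [0.0007 0.003 ]
y -23.7 22.8
housing z 52.01 slope [-0.0012 -0.0003]
[0.51520722 0.00218671 0.07707043]
```

```bash
python3 -m jog '[[0,-0.03,0.05,0],[0,-0.03,0.05,0]]'| grep -E "eef|cont|width"
```

```text
eef_pos: [0.5152, 0.0022, 0.0768]
contact_force: [-4.0, 0.4, 16.5]
gripper_width: 0.145
```

```bash
python3 -m jog '[[0,0,0.05,0],[0,0,0.05,0]]'| grep -E "eef|cont|width"
```

```text
eef_pos: [0.5152, 0.0022, 0.0763]
contact_force: [-3.5, 0.6, 16.4]
gripper_width: 0.144
```

```bash
python3 -m jog '[[0,0,0.05,0],[0,0,0.05,0]]'| grep -E "eef|cont|width"
```

```text
eef_pos: [0.5151, 0.0022, 0.0752]
contact_force: [-1.5, 2.3, 7.2]
gripper_width: 0.143
```

```bash
python3 -m jog '[[0,0,0.04,0],[0,0,0.04,0]]'| grep -E "eef|cont|width"
```

```text
eef_pos: [0.5143, 0.0017, 0.0737]
contact_force: [-0.1, 0.3, 3.4]
gripper_width: 0.147
```

The force fell from 16.5 N to 3.4 N, so the clips have snapped. I'll check height and level.

```bash
python3 lk.py; python3 -m jog '[[0,0,0.03,0],[0,0,0.03,0]]'| grep -E "eef|cont|width"; python3 lk.py
```

```text
cover top z 106.33 slope [-0.0026  0.002 ]
y -23.7 22.9
housing z 52.01 slope [-0.0004 -0.0005]
[0.51428541 0.00174188 0.07361484]
eef_pos: [0.5144, 0.0016, 0.0735]
contact_force: [0.2, -1.0, 4.8]
gripper_width: 0.145
cover top z 106.16 slope [0.0005 0.0003]
y -23.7 22.6
housing z 52.02 slope [-0.0012 -0.0004]
[0.51444456 0.00159844 0.07351799]
```

```bash
python3 -m jog '[[0,0,0.05,0],[0,0,0.05,0]]'| grep -E "eef|cont|width"; python3 lk.py
```

```text
eef_pos: [0.5144, 0.0016, 0.0734]
contact_force: [-1.7, -1.2, 10.5]
gripper_width: 0.143
cover top z 106.18 slope [-0.0008 -0.0013]
y -23.7 22.9
housing z 52.02 slope [-0.001  -0.0004]
[0.51446978 0.00161585 0.0734638 ]
```

The seat is firm: force rises with no further travel, flush at 106 mm. Relieving the load, opening and backing off.

```bash
python3 -m jog '[[0,0,-0.1,0],[0,0,-0.1,0]]' - 20|grep cont; python3 -m jog '[[0,0,-0.1,0],[0,0,-0.1,0],[0,0,-0.1,0],[0,0,-0.1,0],[0,0,-0.1,0],[0,0,-0.1,0],[0,0,-0.1,0]]' -1; python3 -m jog '[[0,0,-1,0],[0,0,-3,0],[0,0,-6,0],[-3,0,-9,0],[-6,0,-12,0],[-9,0,-13,0],[-9,0,-13,0],[-9,0,-13,0]]'
python3 - <<'E'
from h import *
c=bot.read_camera("wrist");save(c,"pics/end.png");P=fcloud(c);ok=c["depth"]>0;z=P[...,2]*1000
hsv=cv2.cvtColor(c["pixels"],cv2.COLOR_RGB2HSV);b=(hsv[...,0]>100)&(hsv[...,0]<130)&(hsv[...,1]>120)
m=ok&~b&(z>102)&(z<112)&(np.hypot(P[...,0]-.5135,P[...,1]-.0017)<.07);q=P[m]*1000;print(cv2.minAreaRect(q[:,:2].astype(np.float32)))
X=np.c_[q[:,:2]-[513.6,1.7],np.ones(len(q))];print(np.linalg.lstsq(X,q[:,2],rcond=None)[0].round(4))
t=bot.read_camera("top");z=np.zeros((600,700,3),np.uint8);z[:400,:]=cv2.resize(c["pixels"][40:320,120:560],(700,400));z[400:,:360]=cv2.resize(t["pixels"][230:310,270:414],(360,200));cv2.imwrite("pics/fin.png",z[...,::-1])
E
```

```text
contact_force: [-0.6, -0.7, 2.0]
t: 21.37
eef_pos: [0.5138, 0.0018, 0.0745]
tool_rot: [-0.0, 0.633, 0.774, -0.0]
contact_force: [0.2, -0.0, -0.5]
gripper_width: 1.0
grasp_force: 0.0
t: 22.03
eef_pos: [0.5323, -0.0885, 0.206]
tool_rot: [0.001, 0.635, 0.773, 0.0]
contact_force: [0.4, 0.7, -1.0]
gripper_width: 0.997
grasp_force: 0.0
((512.644287109375, 2.1759109497070312), (47.07525634765625, 135.47964477539062), 11.90425968170166)
[-3.000000e-04  6.000000e-04  1.061878e+02]
```

View pics/fin.png

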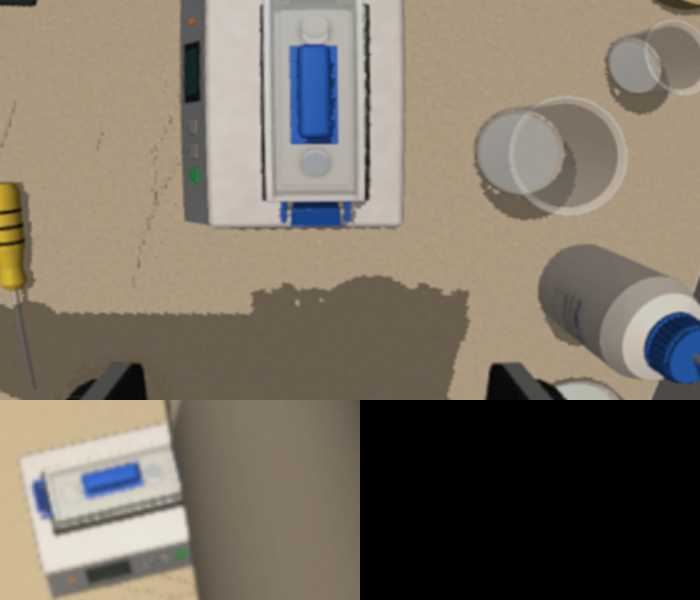

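The cover sits flush and level at 106.2 mm (expected 106), square over the vials. The clip at (315,213) is down, and the gripper is clear.

```bash
python3 -c "
from station import bot
print(bot.hand_in())"
```

```text
the job is handed in; nothing more can be done
None
```

The blue-capped vial is fully down in the empty well, level with the others. The cover is clipped on flush and level, at about 16.5 N peak at the snap and 10.5 N on the final seating check, and the job is handed in at about 22 s.

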